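# Isolate and bleed the jig's air panel

### The job

Make the jig safe to reach into: on the brass and aluminium air panel, first shut the supply by pushing the long lever a quarter turn, round to its stop, so that it stands square across its pipe; then let the trapped air out by pushing the short lever of the outlet valve with the silencer (the ribbed bronze plug) round to its stop, in line with its pipe. Push each lever gently from the side with a fingertip, do not pinch or grip it, and leave the other two short levers and the loose things where they are.

Things in the scene. Friction and masses are not known exactly. Their poses are not given: they have to be found in the camera images.
- panel: fixed air panel: aluminium base plate 210 x 520 mm on feet, top 32 mm high; origin on the bench under its middle, x away from the robot, y to its left end. In a row at x +45 mm: supply valve (y +190 mm), regulator with gauge (y +103 mm, top 102 mm), distribution block (36 mm wide, top 77 mm) with three outlet valves on its robot side (x -14 mm; y +15, -85, -185 mm)
- supply_lever (a joint): long steel lever with black sleeve, level, on a vertical stem. 0 = in line with the pipe, pointing to the panel's +y (left), open; grows counter-clockwise seen from above to its stop at 1.571 = square across the pipe, pointing to the panel's -x (to the robot), shut. Starts at 0 to 0.35. Stays where it is left; needs about 0.55 N m (6 N at 90 mm)
- supply_pivot (a point): point on the vertical turning axis of the supply valve (the large one at the panel's left end), at mid-height of its lever's sleeve; the stem nut's top is 113 mm above the bench
- supply_lever_end (a point): middle of the free end face of the supply lever's sleeve, 115 mm from supply_pivot in the lever's direction. The sleeve starts 36 mm from the axis, is 16 mm wide, 13 mm thick and 112 to 125 mm above the bench; at least 35 mm free below it
- bleed_lever (a joint): short lever, made like the long one, of the bleed valve. 0 = across its pipe, pointing to the panel's -y (right), shut; grows clockwise seen from above to its stop at 1.571 = in line with its pipe, pointing to the panel's -x (to the robot, over the silencer), open. Starts at 0 to 0.15. Stays where it is left; needs about 0.22 N m (5 N at 45 mm)
- bleed_pivot (a point): point on the vertical turning axis of the bleed valve, at mid-height of its lever's sleeve. It sits at any of the three outlets and is the one with the silencer, a ribbed bronze plug 23 mm thick, 50 mm long, pointing at the robot; the other two have a brass elbow down into the plate
- bleed_lever_end (a point): middle of the free end face of the bleed lever's sleeve, 62 mm from bleed_pivot in the lever's direction. The sleeve starts 22 mm from the axis, is 12 mm wide, 10 mm thick and 100 to 110 mm above the bench; below it, 10 mm and more from the axis, the valve and silencer reach 72 mm and the distribution block, 41 mm behind the axis, 77 mm
- jig_a_pivot (a point): point on the vertical turning axis of the first outlet valve to the jig, made like the bleed valve but with an elbow, and found open or part open, at mid-height of its lever's sleeve; it is to be left alone
- jig_a_lever_end (a point): middle of the free end face of that lever's sleeve; the line from jig_a_pivot to here is the lever's direction
- jig_b_pivot (a point): point on the vertical turning axis of the second outlet valve to the jig, made likewise and found shut, at mid-height of its lever's sleeve; it is to be left alone
- jig_b_lever_end (a point): middle of the free end face of that lever's sleeve; the line from jig_b_pivot to here is the lever's direction
- paste_jar: white jar of jointing paste with a grey cap, 40 mm across, 54 mm tall, standing on the base plate in front of the regulator; origin at its underside
- nipple: loose brass hex nipple, 34 mm tall, standing on the base plate in front of the outlet valves; origin at its underside
- hex_nut: loose steel hex nut, 35 mm across corners, 16 mm tall, lying on the base plate below the front of the supply lever's sweep; origin at its underside
- spray_can: spray can of mould release, 53 mm across, 186 mm tall, standing on the bench on the left; origin at its underside
- brush: wooden scrubbing brush lying bristles down on the bench on the left, 150 mm long, 43 mm tall; origin at its underside
- tape_roll: roll of paper tape lying flat on the bench behind the panel, 90 mm across, 24 mm tall; origin at its underside
- spanner: open-ended spanner lying on the bench behind the panel, 160 mm long; origin at its underside

How it is judged:
On the way, in this order (a step that is already met when the one before it is completed fails the run):
1. the supply lever is pushed round to its stop, square across the pipe, with the bleed valve still shut (value of joint supply_lever above 1.44 rad and value of joint bleed_lever below 0.35 rad), for 0.2 s.
2. the bleed lever is pushed round to its stop, in line with its pipe (value of joint each of bleed_lever, supply_lever above 1.44 rad), for 0.2 s.
At the end, for the whole second after the job is handed in: supply lever square across its pipe and bleed lever in line with its pipe, each within 0.13 rad (7.5 degrees) of its stop and at rest; the ends of the other two levers within 10 mm, and every loose thing within 30 mm, of where they were (all of step 2 and velocity of joint supply_lever between -0.05 and 0.05 rad/s and velocity of joint bleed_lever between -0.05 and 0.05 rad/s and distance of each of jig_a_lever_end, jig_b_lever_end from where it was at the start of the episode below 0.01 m and distance of each of paste_jar, nipple, hex_nut, spray_can, brush, tape_roll, spanner from where it was at the start of the episode below 0.03 m); the robot touches nothing.
It fails at once if the bleed valve is opened (past 0.45 rad) while the supply is not shut (value of joint bleed_lever above 0.45 rad and value of joint supply_lever below 1.3 rad).
It fails at once if a lever is pinched or gripped (fingers press on both of its flanks at once) (contact force between each of supply_lever_c0, supply_lever_c1 and the fingers above 4 N or contact force between each of bleed_lever_c0, bleed_lever_c1 and the fingers above 4 N).
It fails at once if a lever is forced (the fingers press on it with more than 40 N) (contact force between any of supply_lever, bleed_lever and the fingers above 40 N).
It fails at once if one of the other two levers is turned (its end moves more than 10 mm) (distance of any of jig_a_lever_end, jig_b_lever_end from where it was at the start of the episode above 0.01 m).
It fails at once if a loose thing is moved, lifted or carried off (more than 30 mm) (distance of any of paste_jar, nipple, hex_nut, spray_can, brush, tape_roll, spanner from where it was at the start of the episode above 0.03 m).
It also fails if it takes over 64 s, if anything falls off the work surface, if the arm or the gripper's body presses on something with over 40 N, if the wrist force passes 120 N, or if a joint passes its speed limit or range.

### The arm

A 6-joint arm with a two-finger parallel gripper is mounted at the origin on the work surface. World frame = base frame: x ahead of the robot, y to its left, z up, the work surface at z = 0. Lengths are in m, angles in rad, forces in N, time in s.
With the tool pointing down it reaches from about 0.35 to 0.8 m from the base axis. Payload 7.3 kg.
Tool frame: the origin (TCP) lies at the very end of the fingers, on their centre line; the grasp point (between the pads) lies 19 mm behind it; z points along the fingers, y is the line along which they close (so a half turn about z gives the same grasp; the last joint's range is limited). The gripper opens to 85 mm and grips with 20 to 120 N. Pads are 22 mm wide; open, the fingers measure 114 mm over their backs; the gripper's body (76 mm by 85 mm) begins 54 mm behind the grasp point. The pads swing forward as they close: fully open they stand 13 mm farther back than shut.
Start: joints at [1.114, 0.342, 1.524, -0, 1.275, -0.146], TCP at [0.161, 0.5, 0.231] pointing down, gripper open.
Joint ranges: [-2.53, 2.53], [-0.77, 2.02], [0.04, 2.7], [-1, 4.14], [0.28, 2.66], [-3.11, 3.11]. Speed limits (rad/s): [2.57, 2.57, 3.14, 3.14, 3.14, 3.14].

### API

Orientations are given as a rotation vector (axis times angle).
In Python, from rig import sensors, vision, arm gives the robot as it stands.
- The arm moves only by the tool move_arm, never from a script. Its argument "increments" is a list of rows, each a list of 7 numbers: the closure, from -1 (fully open) to 1 (shut), so that 0 is half open, then the shift along the tool's x, y, z in cm, then the turn, a rotation vector about the tool's x, y, z in rad. In form: [[fingers, dx, dy, dz, wx, wy, wz], ...]. A call has 1 to 20 rows; each row is the pose to reach, as a shift and turn from the pose commanded when the call began, along the tool's axes at that moment; what a row does not reach only later rows make up. A row lasts 1/12 s, in which the tool goes at most 41.7 mm and 7.16 degrees, less where a joint would pass 70% of its speed; a pose out of reach is approached as far as the arm can. A call with a gripper value outside its range is refused whole. The fingers move at their own pace and stop on an object; the grip force is fixed at half the most. Time passes only in rows, so rows that repeat a pose let the fingers close. It gives the time, the measured TCP pose, the force, the opening and the grip force at its end, in the units of the state.
- sensors.get_state(): the state, without advancing time (a new reading comes with each control period).
- vision.grab_frame(name): name is "side" or "top"; returns the picture (384x512x3 uint8, blue, green, red); there is no depth.
- vision.camera_model(name): a dict with "mtx" (3x3 intrinsics, pixels), "rvec" (rotation vector, rad) and "tvec" (3), from world to camera coordinates, as OpenCV has them. Camera axes: x right, y down, z forward; pixel columns grow to the right and rows downward; lengths in m; the calibration is good to about 2 mm. A picture is of the moment at which its call begins. camera_model takes no time and is no camera call.
- arm.sign_off(): hands the job in; it is judged then, once.
The state is a dict: "t": time; "qpos": joint angles; "joint_vel": joint speeds; "joint_torque": joint torques, N m; "ee_pos": TCP position; "ee_rot": TCP orientation; "force": force on the tool from outside, world axes, zero at the start; "wrist_torque": the same for the moment, N m; "finger_gap": finger opening in m; "finger_force": force on a finger pad.
Only numpy, scipy, OpenCV 4.12 (cv2) and the standard library are available. Lean on these libraries where they do the work, as an engineer would, in place of code of your own. Each camera call takes 0.05 s, during which the arm holds its last target. There are 200 camera calls.

## Working session

There is one attempt and no reset: what is moved stays moved. The work goes in short steps, Python scripts to look and compute and a tool call to move; the robot and the scene stay as the last step left them, time stands still between calls to the robot, and variables do not carry over. Pictures are saved under pics/ and viewed, at most 10 in all, crops included, and the job is handed in when it is done.

Besides the shell and the picture viewer there is one more tool, called after "Emit:" as a command line: name --pt "numbers of a row" for each row, then --argument value for the rest. move_arm: Moves the arm, as the interface text tells. Its arguments: {"type":"object","properties":{"increments":{"type":"array"}},"required":["increments"]}

```bash
mkdir -p pics; python3 - <<'E'
from rig import sensors, vision
import cv2,numpy as np
for n in("top","side"):
    f=vision.grab_frame(n);cv2.imwrite(f"pics/{n}0.png",cv2.resize(f,(800,600),interpolation=cv2.INTER_CUBIC)); cv2.imwrite(f"{n}_raw.png",f)
    m=vision.camera_model(n);R=cv2.Rodrigues(m["rvec"])[0];print(n,-R.T@np.ravel(m["tvec"]),R.round(2).tolist(),np.array(m["mtx"]).round(0).tolist())
print(sensors.get_state())
E
```

```text
top [0.48567697 0.13879113 1.21275267] [[0.0, -1.0, 0.0], [-0.99, -0.0, -0.1], [0.1, -0.0, -0.99]] [[348.0, 0.0, 254.0], [0.0, 348.0, 188.0], [0.0, 0.0, 1.0]]
side [-0.04754548 -0.52271203  0.7390422 ] [[0.72, -0.69, -0.02], [-0.42, -0.41, -0.81], [0.55, 0.59, -0.58]] [[417.0, 0.0, 255.0], [0.0, 417.0, 196.0], [0.0, 0.0, 1.0]]
{'t': 0.1, 'qpos': array([ 1.11403790e+00,  3.42657386e-01,  1.52492718e+00, -3.68327572e-05,
        1.27536067e+00, -1.46023351e-01]), 'joint_vel': array([ 0.00226209, -0.0003809 , -0.00303949, -0.00075624,  0.0012193 ,
       -0.00107732]), 'joint_torque': array([ 1.47812385e-03, -4.34443688e+01, -2.46491969e+01, -1.76373892e-04,
        4.70962725e-03, -1.51609362e-05]), 'ee_pos': array([0.1603687 , 0.49954013, 0.2306912 ]), 'ee_rot': array([-4.86066456e-01, -3.10338982e+00,  2.04504395e-03]), 'force': array([ 0.47913844,  0.33627913, -0.04497926]), 'wrist_torque': array([-0.01980313,  0.01535673,  0.06454065]), 'finger_force': 0.0, 'finger_gap': 0.08546341691607849}
```

View pics/top0.png

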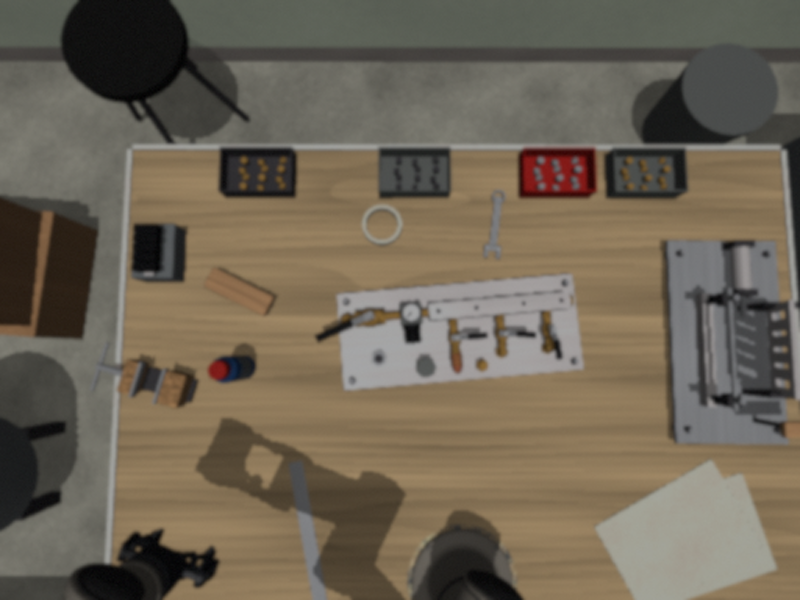

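View pics/side0.png

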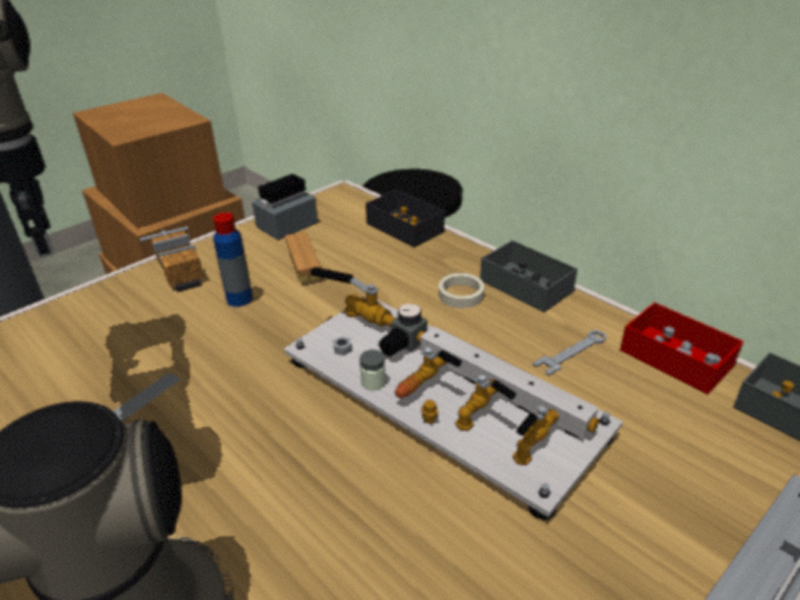

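The top view shows the panel with corners near (336,296), (573,274), (583,368) and (344,390). The supply lever's sleeve is at (318,338)-(350,322). The silencer is at (457,360), so the bleed valve is the leftmost outlet, with its lever pointing right. Next I'll measure the plate and look at a crop.

```bash
cat > h.py <<'E'
import cv2,numpy as np
from rig import sensors, vision
def ray(n,uv,z):
    m=vision.camera_model(n);R=cv2.Rodrigues(np.array(m["rvec"]))[0];c=-R.T@np.ravel(m["tvec"])
    d=R.T@np.linalg.inv(m["mtx"])@np.array([uv[0],uv[1],1.]);return c+d*(z-c[2])/d[2]
def proj(n,p):
    m=vision.camera_model(n);return cv2.projectPoints(np.array(p,float).reshape(-1,1,3),np.array(m["rvec"]),np.array(m["tvec"]),np.array(m["mtx"],float),None)[0][:,0]
def crop(f,u0,v0,w,h,s,name): cv2.imwrite(name,cv2.resize(f[v0:v0+h,u0:u0+w],None,fx=s,fy=s,interpolation=cv2.INTER_CUBIC))
E
python3 - <<'E'
from h import *
f=cv2.imread("top_raw.png");hsv=cv2.cvtColor(f,cv2.COLOR_BGR2HSV)
m=((hsv[...,1]<45)&(hsv[...,2]>110)).astype(np.uint8);m[:170]=0;m[262:]=0;m[:,:205]=0;m[:,385:]=0
c=max(cv2.findContours(cv2.morphologyEx(m,cv2.MORPH_CLOSE,np.ones((5,5))),0,2)[0],key=cv2.contourArea)
P=np.array([ray("top",p+0.,.032)[:2] for p in c[:,0]],np.float32)
r=cv2.minAreaRect(P);print(r)
ctr=np.array(r[0]);B=cv2.boxPoints(r)
e=[B[1]-B[0],B[2]-B[1]];l=max(e,key=np.linalg.norm);l=l/np.linalg.norm(l);l=l if l[1]>0 else -l
th=np.arctan2(-l[0],l[1]);print("centre",ctr,"yaw",th)
R=np.array([[np.cos(th),-np.sin(th)],[np.sin(th),np.cos(th)]])
W=lambda x,y,z:np.r_[ctr+R@[x,y],z]
pts=[W(.045,.19,.1185)]+[W(-.014,y,.105) for y in(.015,-.085,-.185)]+[W(x,y,.032) for x in(.105,-.105) for y in(.26,-.26)]
for p in pts:print(p.round(3))
np.save("panel.npy",[*ctr,th])
for n,box in(("top",(195,165,190,100)),("side",(175,160,230,175))):
    g=cv2.imread(f"{n}_raw.png");s=4 if n=="top" else 3
    G=cv2.resize(g[box[1]:box[1]+box[3],box[0]:box[0]+box[2]],None,fx=s,fy=s,interpolation=cv2.INTER_CUBIC)
    for q in proj(n,pts): cv2.circle(G,tuple(int(v) for v in ((q-box[:2]+.5)*s)),3,(255,0,255),-1)
    cv2.imwrite(f"pics/{n}1.png",G)
E
```

```text
((0.5280651450157166, 0.0013458728790283203), (0.21173694729804993, 0.5208221673965454), 5.026228904724121)
centre [0.52806515 0.00134587] yaw 0.087724134
[0.556 0.195 0.118]
[0.513 0.015 0.105]
[ 0.522 -0.085  0.105]
[ 0.53  -0.184  0.105]
[0.61  0.27  0.032]
[ 0.655 -0.248  0.032]
[0.401 0.251 0.032]
[ 0.446 -0.267  0.032]
```

View pics/top1.png

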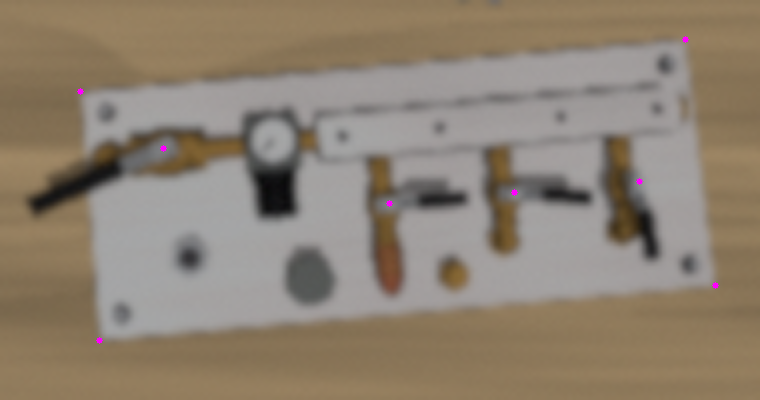

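View pics/side1.png

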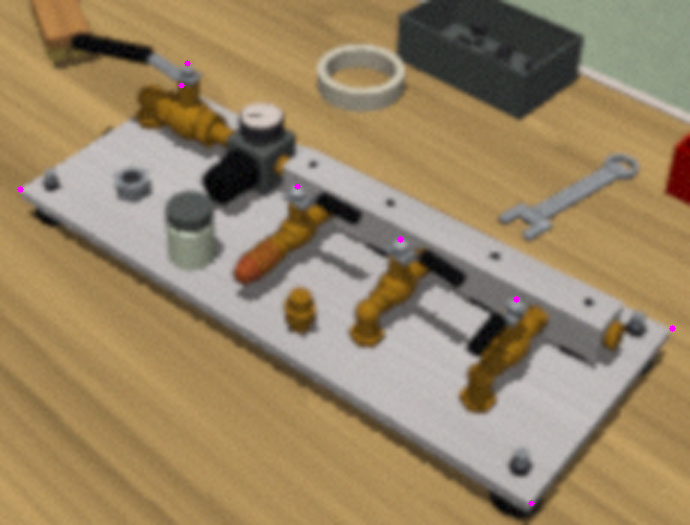

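The overlay fits: the pivots land on the nuts and the bleed valve is at panel y +15. Next I'll measure the lever angles from the black sleeves, locate the spray can, and work out the waypoints.

```bash
cat >> h.py <<'E'
cx,cy,th=np.load("panel.npy");RP=np.array([[np.cos(th),-np.sin(th)],[np.sin(th),np.cos(th)]])
W=lambda x,y:np.array([cx,cy])+RP@[x,y]
S,Bl=W(.045,.19),W(-.014,.015)
from scipy.spatial.transform import Rotation as Ro
def rows(tgts,pose=None):
    "tgts: (x,y,z,yaw of tool x in deg), tool down -> rows from current pose"
    if pose is None:
        s=sensors.get_state();pose=(s["ee_pos"],s["ee_rot"])
    p=np.array(pose[0]);R=Ro.from_rotvec(pose[1])
    for x,y,z,a in tgts:
        T=Ro.from_euler("z",a,degrees=True)*Ro.from_euler("x",180,degrees=True)
        print((R.inv().apply(np.array([x,y,z])-p)*100).round(2),(R.inv()*T).as_rotvec().round(3))
def fing(piv,deg,r,off,z,sgn,yaw):
    "finger centre behind lever at world direction deg; sgn +1 ccw push"
    a=np.radians(deg);u=np.array([np.cos(a),np.sin(a)]);t=sgn*np.array([-u[1],u[0]])
    return (*(piv+r*u-off*t),z,yaw)
E
python3 - <<'E'
from h import *
f=cv2.imread("top_raw.png");hsv=cv2.cvtColor(f,cv2.COLOR_BGR2HSV)
for nm,piv,z,(a,b,c,d) in(("sup",S,.125,(201,204,230,219)),("bleed",Bl,.11,(297,211,314,218))):
    m=np.zeros(f.shape[:2],np.uint8);m[b:d,a:c]=(hsv[b:d,a:c,2]<60)
    v,u=np.nonzero(m);P=np.array([ray("top",(x,y),z)[:2] for x,y in zip(u,v)])
    dd=P-piv;ang=np.degrees(np.arctan2(*(P.mean(0)-piv)[::-1]))
    print(nm,piv,len(u),"dir",ang%360,"r",np.linalg.norm(dd,axis=1).min(),np.linalg.norm(dd,axis=1).max())
print("yaw",np.degrees(th),"can",ray("top",(139,237),.186),ray("side",(227*.64,222*.64),.186),"brush",ray("top",(270*.64,305*.64),.04))
E
```

```text
sup [0.55624589 0.19455779] 93 dir 113.61837080204064 r 0.03673638992346224 0.11003804726309643
bleed [0.5128048  0.01506163] 18 dir 274.7958967456786 r 0.025111532258484396 0.05381792162000692
yaw 5.026222658317432 can [0.448029   0.47217721 0.186     ] [0.4420516  0.44720723 0.186     ] brush [0.58279734 0.41010609 0.04      ]
```

```bash
python3 - <<'E'
from h import *
p=fing(S,113.6,.085,.040,.23,1,23.6)
rows([p,(*p[:2],.098,23.6)])
E
```

```text
[-44.4   -7.91   0.07] [-1.000e-03  2.000e-03  2.419e+00]
[-44.4   -7.89  13.27] [-1.000e-03  2.000e-03  2.419e+00]
```

Emit:
move_arm --pt "1 -44.4 -7.9 0 0 0 2.42" --pt "1 -44.4 -7.9 0 0 0 2.42" --pt "1 -44.4 -7.9 0 0 0 2.42" --pt "1 -44.4 -7.9 0 0 0 2.42" --pt "1 -44.4 -7.9 0 0 0 2.42" --pt "1 -44.4 -7.9 0 0 0 2.42" --pt "1 -44.4 -7.9 0 0 0 2.42" --pt "1 -44.4 -7.9 0 0 0 2.42" --pt "1 -44.4 -7.9 0 0 0 2.42" --pt "1 -44.4 -7.9 0 0 0 2.42" --pt "1 -44.4 -7.9 0 0 0 2.42" --pt "1 -44.4 -7.9 0 0 0 2.42" --pt "1 -44.4 -7.9 0 0 0 2.42" --pt "1 -44.4 -7.9 0 0 0 2.42" --pt "1 -44.4 -7.9 0 0 0 2.42" --pt "1 -44.4 -7.9 0 0 0 2.42" --pt "1 -44.4 -7.9 0 0 0 2.42" --pt "1 -44.4 -7.9 0 0 0 2.42" --pt "1 -44.4 -7.9 0 0 0 2.42" --pt "1 -44.4 -7.9 0 0 0 2.42"

```text
t: 1.77
ee_pos: [0.5589, 0.2888, 0.2307]
ee_rot: [3.078, 0.631, -0.002]
force: [-0.6, -0.5, -0.5]
finger_gap: 0.0
finger_force: 0.0
```

```bash
python3 - <<'E'
from h import *
a=vision.grab_frame("top")[150:280,130:330];b=vision.grab_frame("side")[100:230,130:330]
cv2.imwrite("pics/c2.png",cv2.resize(np.vstack([a,b]),None,fx=2.3,fy=2.3,interpolation=cv2.INTER_CUBIC))
p=sensors.get_state();print(p["ee_pos"],p["ee_rot"])
q=fing(S,113.6,.085,.040,.098,1,23.6);print(q);rows([q])
E
```

```text
[0.55890459 0.28879384 0.23078186] [ 3.07556029e+00  6.40317169e-01 -1.60907607e-03]
(np.float64(0.5588707320450238), np.float64(0.2884625850206264), 0.098, 23.6)
[-0.    0.03 13.28] [-0.     0.001 -0.001]
```

View pics/c2.png

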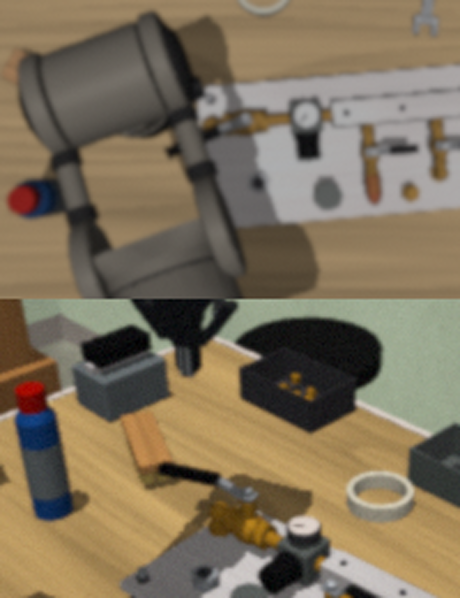

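The gripper hangs behind the sleeve and clear of it (tip at about (188,370) in the lower half), and the can is off to the side. I'll descend from here.

Emit:
move_arm --pt "1 0 0 3 0 0 0" --pt "1 0 0 6 0 0 0" --pt "1 0 0 9 0 0 0" --pt "1 0 0 11 0 0 0" --pt "1 0 0 13.2 0 0 0" --pt "1 0 0 13.2 0 0 0" --pt "1 0 0 13.2 0 0 0"

```text
t: 2.45
ee_pos: [0.5585, 0.2886, 0.0984]
ee_rot: [3.075, 0.643, -0.004]
force: [0.0, -0.2, 0.8]
finger_gap: 0.0
finger_force: 0.0
```

```bash
python3 - <<'E'
from h import *
s=sensors.get_state();print(s["ee_pos"],s["force"])
rows([fing(S,d,.085,.019 if d>113.6 else o,.098,1,d-90) for d,o in[(113.6,.03),(113.6,.022)]+[(x,0) for x in(116,122,128,134,140,146,152,158,164,170,174,177,180,182,183,184)]])
E
```

```text
[0.55846579 0.28864737 0.09835654] [ 0.04623895 -0.23145017  0.76720143]
[-0.97  0.03  0.04] [-0.     0.003  0.   ]
[-1.77  0.03  0.04] [-0.     0.003  0.   ]
[-2.43 -0.04  0.04] [-0.     0.003 -0.042]
[-3.33 -0.15  0.05] [-0.     0.003 -0.146]
[-4.24 -0.17  0.05] [-0.001  0.003 -0.251]
[-5.15 -0.1   0.05] [-0.001  0.003 -0.356]
[-6.05  0.07  0.05] [-0.001  0.003 -0.461]
[-6.92  0.34  0.06] [-0.001  0.003 -0.565]
[-7.76  0.69  0.06] [-0.001  0.003 -0.67 ]
[-8.56  1.13  0.06] [-0.001  0.003 -0.775]
[-9.31  1.65  0.06] [-0.001  0.003 -0.879]
[-10.     2.25   0.06] [-0.002  0.002 -0.984]
[-10.42   2.68   0.06] [-0.002  0.002 -1.054]
[-10.72   3.03   0.07] [-0.002  0.002 -1.106]
[-11.     3.39   0.07] [-0.002  0.002 -1.159]
[-11.17   3.64   0.07] [-0.002  0.002 -1.194]
[-11.26   3.76   0.07] [-0.002  0.002 -1.211]
[-11.34   3.89   0.07] [-0.002  0.002 -1.229]
```

Emit:
move_arm --pt "1 -0.5 0 0 0 0 0" --pt "1 -1.0 0 0 0 0 0" --pt "1 -1.4 0 0 0 0 0" --pt "1 -1.8 0 0 0 0 0" --pt "1 -2.1 0 0 0 0 -0.02" --pt "1 -2.4 0 0 0 0 -0.04" --pt "1 -2.7 -0.1 0 0 0 -0.08" --pt "1 -3.0 -0.1 0 0 0 -0.11" --pt "1 -3.3 -0.15 0 0 0 -0.15"

```text
t: 3.2
ee_pos: [0.53, 0.2782, 0.1005]
ee_rot: [-3.017, -0.873, -0.009]
force: [6.2, 4.2, -1.6]
finger_gap: -0.0003
finger_force: 3.3
```

```bash
python3 - <<'E'
from h import *
a=vision.grab_frame("top")[150:280,160:360];b=vision.grab_frame("side")[120:250,150:350]
cv2.imwrite("pics/c3.png",cv2.resize(np.vstack([a,b]),None,fx=2.3,fy=2.3,interpolation=cv2.INTER_CUBIC))
s=sensors.get_state();print(s["ee_pos"],s["force"])
rows([fing(S,x,.085,.019,.098,1,x-90) for x in(122,128,134,140,146,152,158,164,170,174,177,180,182,184)])
E
```

```text
[0.52945648 0.27789865 0.10044331] [ 3.59283484  3.66010287 -0.13640387]
[-0.25 -0.01  0.24] [ 0.    -0.005  0.005]
[-1.14 -0.17  0.24] [ 0.001 -0.005 -0.1  ]
[-2.05 -0.23  0.23] [ 0.001 -0.005 -0.205]
[-2.96 -0.2   0.23] [ 0.001 -0.005 -0.309]
[-3.87 -0.07  0.23] [ 0.001 -0.005 -0.414]
[-4.75  0.15  0.22] [ 0.002 -0.005 -0.519]
[-5.61  0.47  0.22] [ 0.002 -0.005 -0.623]
[-6.43  0.87  0.21] [ 0.002 -0.004 -0.728]
[-7.2   1.35  0.21] [ 0.002 -0.004 -0.833]
[-7.68  1.72  0.21] [ 0.003 -0.004 -0.903]
[-8.03  2.02  0.21] [ 0.003 -0.004 -0.955]
[-8.36  2.33  0.2 ] [ 0.003 -0.004 -1.007]
[-8.57  2.55  0.2 ] [ 0.003 -0.004 -1.042]
[-8.77  2.78  0.2 ] [ 0.003 -0.004 -1.077]
```

View pics/c3.png

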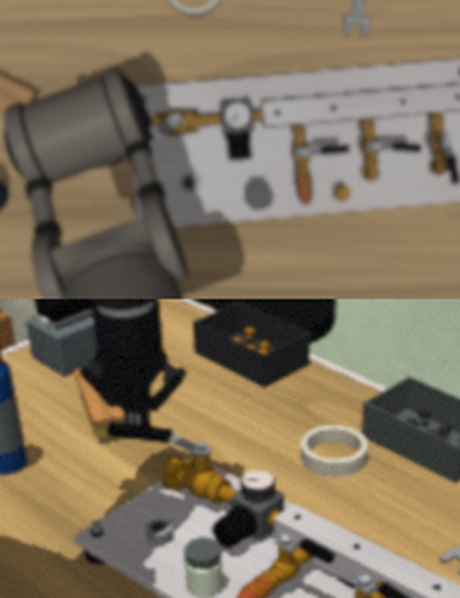

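The fingertip touches the sleeve's back flank at about 7 N, as expected, and the lever is following. I'll continue along the arc.

Emit:
move_arm --pt "1 -0.4 -0.08 0 0 0 -0.05" --pt "1 -0.9 -0.16 0 0 0 -0.1" --pt "1 -1.35 -0.2 0 0 0 -0.15" --pt "1 -1.8 -0.22 0 0 0 -0.21" --pt "1 -2.25 -0.21 0 0 0 -0.26" --pt "1 -2.7 -0.19 0 0 0 -0.31" --pt "1 -3.15 -0.14 0 0 0 -0.36" --pt "1 -3.6 -0.06 0 0 0 -0.42" --pt "1 -4.05 0.04 0 0 0 -0.47" --pt "1 -4.5 0.16 0 0 0 -0.52" --pt "1 -4.95 0.31 0 0 0 -0.57" --pt "1 -5.35 0.48 0 0 0 -0.63" --pt "1 -5.8 0.67 0 0 0 -0.68" --pt "1 -6.2 0.88 0 0 0 -0.73" --pt "1 -6.6 1.1 0 0 0 -0.78" --pt "1 -6.95 1.36 0 0 0 -0.83" --pt "1 -6.95 1.36 0 0 0 -0.83"

```text
t: 4.72
ee_pos: [0.478, 0.2292, 0.1004]
ee_rot: [2.408, 2.016, 0.008]
force: [3.7, 3.1, 0.5]
finger_gap: 0.0003
finger_force: 1.6
```

```bash
python3 - <<'E'
from h import *
s=sensors.get_state();print(s["ee_pos"],s["force"])
rows([fing(S,x,.085,.019,.098,1,x-90) for x in(170,173,176,179,181,183,184,185,186)])
E
```

```text
[0.47799808 0.22916562 0.10038731] [3.73308334 3.05944789 0.52351622]
[-0.15 -0.19  0.24] [ 0.004 -0.003 -0.002]
[-0.6  -0.28  0.24] [ 0.004 -0.003 -0.054]
[-1.05 -0.34  0.23] [ 0.004 -0.003 -0.107]
[-1.5  -0.38  0.23] [ 0.004 -0.003 -0.159]
[-1.81 -0.4   0.23] [ 0.004 -0.003 -0.194]
[-2.11 -0.4   0.23] [ 0.004 -0.003 -0.229]
[-2.26 -0.4   0.23] [ 0.004 -0.003 -0.246]
[-2.42 -0.39  0.23] [ 0.004 -0.002 -0.264]
[-2.57 -0.38  0.23] [ 0.004 -0.002 -0.281]
```

Emit:
move_arm --pt "1 -0.25 -0.05 0 0 0 -0.03" --pt "1 -0.5 -0.1 0 0 0 -0.06" --pt "1 -0.75 -0.13 0 0 0 -0.09" --pt "1 -1.0 -0.16 0 0 0 -0.12" --pt "1 -1.25 -0.18 0 0 0 -0.15" --pt "1 -1.45 -0.2 0 0 0 -0.17" --pt "1 -1.65 -0.2 0 0 0 -0.19" --pt "1 -1.8 -0.2 0 0 0 -0.21" --pt "1 -1.9 -0.2 0 0 0 -0.22" --pt "1 -1.9 -0.2 0 0 0 -0.22"

```text
t: 5.55
ee_pos: [0.4728, 0.2114, 0.1004]
ee_rot: [2.174, 2.266, 0.008]
force: [4.3, 5.7, 0.7]
finger_gap: -0.0002
finger_force: 2.6
```

```bash
python3 - <<'E'
from h import *
s=sensors.get_state();print(s["ee_pos"],s["force"])
rows([fing(S,x,.085,.019,.098,1,x-90) for x in(183,185,186)])
E
```

```text
[0.47278729 0.21140257 0.10039276] [4.25973125 5.73215954 0.73000461]
[-0.22 -0.25  0.24] [ 0.005 -0.003 -0.011]
[-0.52 -0.31  0.24] [ 0.005 -0.002 -0.046]
[-0.67 -0.34  0.24] [ 0.005 -0.002 -0.063]
```

Emit:
move_arm --pt "1 -0.1 0 0 0 0 -0.02" --pt "1 -0.2 0 0 0 0 -0.03" --pt "1 -0.3 0 0 0 0 -0.035" --pt "1 -0.3 0 0 0 0 -0.035"

```text
t: 5.88
ee_pos: [0.4723, 0.2085, 0.1004]
ee_rot: [2.135, 2.304, 0.007]
force: [1.4, 5.9, 2.2]
finger_gap: 0.0001
finger_force: 2.8
```

Emit:
move_arm --pt "1 -0.1 0 0 0 0 0" --pt "1 -0.2 0 0 0 0 0" --pt "1 -0.2 0 0 0 0 0"

```text
t: 6.13
ee_pos: [0.4723, 0.2077, 0.1004]
ee_rot: [-2.135, -2.303, -0.009]
force: [-0.2, 11.5, 1.6]
finger_gap: 0.0002
finger_force: 5.9
```

The force rises to 11.5 N with the tip hardly moving, so the lever is at its stop. I'll back off, rise and check.

Emit:
move_arm --pt "1 0.8 0 0 0 0 0" --pt "1 1.8 0 0 0 0 0" --pt "1 2.8 0 0 0 0 0" --pt "1 3 0 -3 0 0 0" --pt "1 3 0 -6 0 0 0" --pt "1 3 0 -9.5 0 0 0" --pt "1 3 0 -9.5 0 0 0"

```text
t: 6.72
ee_pos: [0.472, 0.2369, 0.2007]
ee_rot: [2.131, 2.3, 0.015]
force: [0.3, 0.2, 0.8]
finger_gap: -0.0002
finger_force: 0.0
```

```bash
python3 - <<'E'
from h import *
a=vision.grab_frame("top")[150:280,160:360];b=vision.grab_frame("side")[120:250,150:350]
cv2.imwrite("pics/c4.png",cv2.resize(np.vstack([a,b]),None,fx=2.3,fy=2.3,interpolation=cv2.INTER_CUBIC))
s=sensors.get_state();print(s["ee_pos"],s["force"])
p=fing(Bl,274.8,.045,.032,.19,-1,184.8);rows([p,(*p[:2],.09,184.8)])
E
```

```text
[0.46969663 0.23594752 0.19560482] [ 0.08120631  0.51561533 -0.44614668]
[-26.83   5.86   0.56] [ 0.003  0.002 -1.579]
[-26.83   5.83  10.56] [ 0.003  0.002 -1.579]
```

View pics/c4.png

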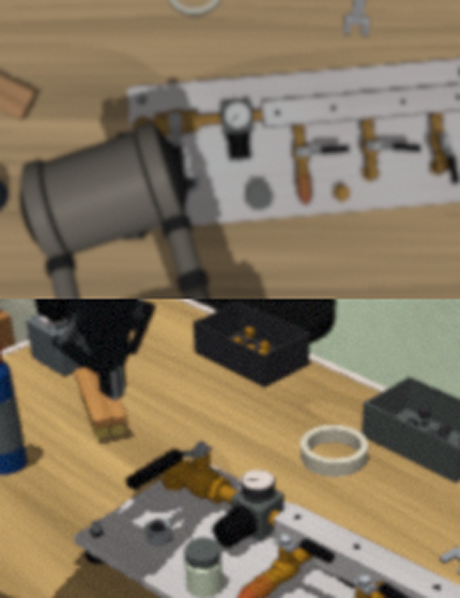

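The supply lever now stands square across its pipe, with the sleeve at (130,482)-(180,458) in the lower half. Next I'll go to the bleed lever.

Emit:
move_arm --pt "1 -26.8 5.9 0.5 0 0 -1.58" --pt "1 -26.8 5.9 0.5 0 0 -1.58" --pt "1 -26.8 5.9 0.5 0 0 -1.58" --pt "1 -26.8 5.9 0.5 0 0 -1.58" --pt "1 -26.8 5.9 0.5 0 0 -1.58" --pt "1 -26.8 5.9 0.5 0 0 -1.58" --pt "1 -26.8 5.9 0.5 0 0 -1.58" --pt "1 -26.8 5.9 0.5 0 0 -1.58" --pt "1 -26.8 5.9 0.5 0 0 -1.58" --pt "1 -26.8 5.9 0.5 0 0 -1.58" --pt "1 -26.8 5.9 0.5 0 0 -1.58" --pt "1 -26.8 5.9 0.5 0 0 -1.58" --pt "1 -26.8 5.9 0.5 0 0 -1.58" --pt "1 -26.8 5.9 0.5 0 0 -1.58" --pt "1 -26.8 5.9 0.5 0 0 -1.58"

```text
t: 8.07
ee_pos: [0.5474, -0.0272, 0.1876]
ee_rot: [0.135, -3.135, -0.001]
force: [0.4, 0.0, 0.3]
finger_gap: 0.0003
finger_force: 0.0
```

```bash
python3 - <<'E'
from h import *
a=vision.grab_frame("top")[150:280,220:420];b=vision.grab_frame("side")[160:290,200:400]
cv2.imwrite("pics/c5.png",cv2.resize(np.vstack([a,b]),None,fx=2.3,fy=2.3,interpolation=cv2.INTER_CUBIC))
s=sensors.get_state();print(s["ee_pos"],s["force"])
rows([fing(Bl,274.8,.045,.032,.09,-1,184.8)])
E
```

```text
[ 0.54762742 -0.02733319  0.18807989] [-0.11053381  0.2026144  -0.38355353]
[-0.11  0.01  9.81] [ 0.001 -0.002 -0.001]
```

View pics/c5.png

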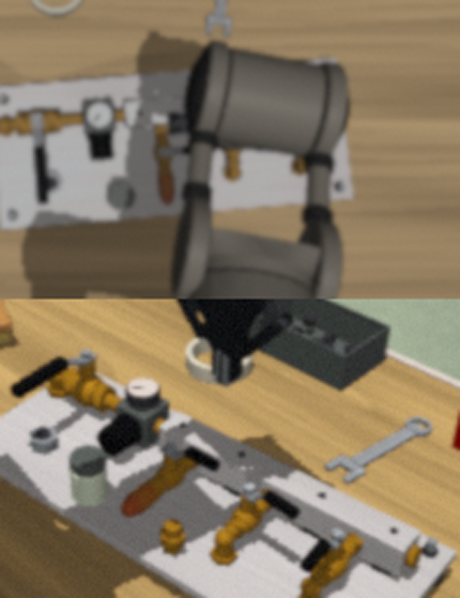

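The supply lever is square in both views, and the tool is above and behind the bleed lever. I'll descend here.

Emit:
move_arm --pt "1 0 0 3 0 0 0" --pt "1 0 0 6 0 0 0" --pt "1 0 0 8 0 0 0" --pt "1 0 0 9.7 0 0 0" --pt "1 0 0 9.7 0 0 0" --pt "1 0 0 9.7 0 0 0"

```text
t: 8.67
ee_pos: [0.5476, -0.0274, 0.0915]
ee_rot: [0.131, -3.136, -0.001]
force: [-0.5, 0.6, -0.6]
finger_gap: -0.0003
finger_force: 0.0
```

```bash
python3 - <<'E'
from h import *
s=sensors.get_state();print(s["ee_pos"],s["force"])
rows([fing(Bl,d,.045,o,.09,-1,d-90) for d,o in[(274.8,.024),(274.8,.018)]+[(x,.017) for x in(271,264,257,250,243,236,229,222,215,208,201,196,192,189,187,185)]])
E
```

```text
[ 0.54760175 -0.02743176  0.09149788] [-0.49219392  0.56989101 -0.59470159]
[0.71 0.03 0.15] [ 0.001 -0.002 -0.   ]
[1.31 0.02 0.15] [ 0.001 -0.002 -0.   ]
[ 1.71 -0.08  0.15] [ 0.001 -0.002  0.066]
[ 2.28 -0.21  0.16] [ 0.001 -0.002  0.188]
[ 2.87 -0.28  0.16] [ 0.    -0.002  0.31 ]
[ 3.46 -0.27  0.16] [ 0.    -0.003  0.432]
[ 4.04 -0.2   0.16] [ 0.    -0.003  0.555]
[ 4.61 -0.05  0.16] [-0.    -0.003  0.677]
[5.15 0.17 0.16] [-0.    -0.003  0.799]
[5.67 0.45 0.16] [-0.    -0.003  0.921]
[6.15 0.79 0.17] [-1.000e-03 -3.000e-03  1.043e+00]
[6.58 1.19 0.17] [-1.000e-03 -3.000e-03  1.165e+00]
[6.96 1.63 0.17] [-1.000e-03 -3.000e-03  1.288e+00]
[7.2  1.98 0.17] [-1.000e-03 -3.000e-03  1.375e+00]
[7.36 2.27 0.17] [-1.000e-03 -2.000e-03  1.445e+00]
[7.48 2.5  0.17] [-1.000e-03 -2.000e-03  1.497e+00]
[7.54 2.65 0.17] [-1.000e-03 -2.000e-03  1.532e+00]
[7.61 2.81 0.17] [-1.000e-03 -2.000e-03  1.567e+00]
```

Emit:
move_arm --pt "1 0.4 0 0 0 0 0" --pt "1 0.7 0 0 0 0 0" --pt "1 1.0 0 0 0 0 0" --pt "1 1.3 0 0 0 0 0" --pt "1 1.5 -0.04 0 0 0 0.03" --pt "1 1.7 -0.08 0 0 0 0.07" --pt "1 2.0 -0.15 0 0 0 0.13" --pt "1 2.3 -0.2 0 0 0 0.19"

```text
t: 9.33
ee_pos: [0.5271, -0.0319, 0.0933]
ee_rot: [0.171, 3.132, -0.001]
force: [4.4, -0.4, -1.5]
finger_gap: 0.0003
finger_force: 2.5
```

```bash
python3 - <<'E'
from h import *
q=fing(Bl,264,.045,.017,.09,-1,174)
R=(Ro.from_euler("z",174,degrees=True)*Ro.from_euler("x",180,degrees=True)).as_rotvec()
rows([fing(Bl,x,.045,.017,.09,-1,x-90) for x in np.r_[260:195:-4,194,192,190,188,186]],(q[:3],R))
E
```

```text
[ 0.32 -0.11 -0.  ] [0.   0.   0.07]
[ 0.64 -0.19 -0.  ] [0.   0.   0.14]
[ 0.97 -0.26 -0.  ] [0.    0.    0.209]
[ 1.31 -0.29 -0.  ] [0.    0.    0.279]
[ 1.64 -0.31 -0.  ] [0.    0.    0.349]
[ 1.98 -0.3  -0.  ] [0.    0.    0.419]
[ 2.31 -0.27 -0.  ] [0.    0.    0.489]
[ 2.64 -0.22 -0.  ] [0.    0.    0.559]
[ 2.97 -0.14 -0.  ] [0.    0.    0.628]
[ 3.29 -0.04 -0.  ] [0.    0.    0.698]
[ 3.6   0.08 -0.  ] [0.    0.    0.768]
[ 3.91  0.23 -0.  ] [0.    0.    0.838]
[ 4.2   0.39 -0.  ] [ 0.    -0.     0.908]
[ 4.48  0.57 -0.  ] [ 0.    -0.     0.977]
[ 4.75  0.78 -0.  ] [ 0.    -0.     1.047]
[ 5.  1. -0.] [ 0.    -0.     1.117]
[ 5.24  1.24 -0.  ] [ 0.    -0.     1.187]
[ 5.35  1.36 -0.  ] [ 0.    -0.     1.222]
[ 5.45  1.49 -0.  ] [ 0.    -0.     1.257]
[ 5.56  1.63 -0.  ] [ 0.    -0.     1.292]
[ 5.66  1.76 -0.  ] [ 0.    -0.     1.326]
[ 5.75  1.9  -0.  ] [ 0.    -0.     1.361]
```

Emit:
move_arm --pt "1 0.32 -0.11 0 0 0 0.07" --pt "1 0.64 -0.19 0 0 0 0.14" --pt "1 0.97 -0.26 0 0 0 0.21" --pt "1 1.31 -0.29 0 0 0 0.28" --pt "1 1.64 -0.31 0 0 0 0.35" --pt "1 1.98 -0.3 0 0 0 0.42" --pt "1 2.31 -0.27 0 0 0 0.49" --pt "1 2.64 -0.22 0 0 0 0.56" --pt "1 2.97 -0.14 0 0 0 0.63" --pt "1 3.29 -0.04 0 0 0 0.7" --pt "1 3.6 0.08 0 0 0 0.77" --pt "1 3.91 0.23 0 0 0 0.84" --pt "1 4.2 0.39 0 0 0 0.91" --pt "1 4.48 0.57 0 0 0 0.98" --pt "1 4.75 0.78 0 0 0 1.05" --pt "1 5.0 1.0 0 0 0 1.12" --pt "1 5.24 1.24 0 0 0 1.19" --pt "1 5.24 1.24 0 0 0 1.19"

```text
t: 10.83
ee_pos: [0.4746, -0.0143, 0.0931]
ee_rot: [1.898, 2.501, -0.0]
force: [-1.8, -4.2, 1.3]
finger_gap: -0.0002
finger_force: 1.5
```

```bash
python3 - <<'E'
from h import *
s=sensors.get_state();print(s["ee_pos"],s["force"])
rows([fing(Bl,x,.045,.017,.09,-1,x-90) for x in(196,193,190,188,186,185,184)])
E
```

```text
[ 0.47455294 -0.0143447   0.09312547] [-1.8440425  -4.20088984  1.30816921]
[ 0.07 -0.01  0.31] [ 0.001  0.002 -0.007]
[ 0.31 -0.1   0.31] [0.001 0.002 0.045]
[ 0.55 -0.17  0.31] [0.001 0.002 0.098]
[ 0.71 -0.21  0.31] [0.001 0.002 0.133]
[ 0.88 -0.25  0.31] [0.001 0.002 0.168]
[ 0.96 -0.26  0.31] [0.001 0.002 0.185]
[ 1.04 -0.28  0.31] [0.001 0.002 0.202]
```

Emit:
move_arm --pt "1 0.16 -0.06 0 0 0 0.03" --pt "1 0.32 -0.11 0 0 0 0.07" --pt "1 0.48 -0.16 0 0 0 0.1" --pt "1 0.64 -0.2 0 0 0 0.14" --pt "1 0.74 -0.22 0 0 0 0.16" --pt "1 0.84 -0.24 0 0 0 0.18" --pt "1 0.84 -0.24 0 0 0 0.18"

```text
t: 11.42
ee_pos: [0.47, -0.0069, 0.0929]
ee_rot: [2.112, 2.325, -0.001]
force: [-2.3, -4.7, 2.1]
finger_gap: 0.0001
finger_force: 2.0
```

Emit:
move_arm --pt "1 0.1 0 0 0 0 0" --pt "1 0.2 0 0 0 0 0" --pt "1 0.2 0 0 0 0 0"

```text
t: 11.67
ee_pos: [0.4697, -0.0048, 0.0928]
ee_rot: [2.111, 2.326, -0.001]
force: [-1.5, -3.9, 3.0]
finger_gap: -0.0001
finger_force: 2.1
```

Emit:
move_arm --pt "1 0.1 0 0 0 0 0" --pt "1 0.2 0 0 0 0 0" --pt "1 0.2 0 0 0 0 0"

```text
t: 11.92
ee_pos: [0.4696, -0.0039, 0.0928]
ee_rot: [2.109, 2.325, -0.003]
force: [-2.3, -10.3, 2.4]
finger_gap: 0.0003
finger_force: 5.1
```

The force jumps to 10 N, so this lever is at its stop too. I'll back off, rise and move clear.

Emit:
move_arm --pt "1 -0.8 0 0 0 0 0" --pt "1 -1.6 0 0 0 0 0" --pt "1 -2 0 0 0 0 0" --pt "1 -2 0 -3 0 0 0" --pt "1 -2 0 -6 0 0 0" --pt "1 -2 0 -10 0 0 0" --pt "1 -8 0 -14 0 0 0" --pt "1 -12 0 -14 0 0 0" --pt "1 -16 0 -14 0 0 0" --pt "1 -20 0 -14 0 0 0" --pt "1 -24 0 -14 0 0 0" --pt "1 -28 0 -14 0 0 0" --pt "1 -28 0 -14 0 0 0" --pt "1 -28 0 -14 0 0 0"

```text
t: 13.08
ee_pos: [0.4959, -0.2856, 0.2315]
ee_rot: [2.118, 2.32, -0.0]
force: [-0.7, -0.2, -0.1]
finger_gap: 0.0
finger_force: 0.0
```

```bash
python3 - <<'E'
from h import *
a=vision.grab_frame("top")[165:265,195:385];b=vision.grab_frame("side")[160:300,185:375]
cv2.imwrite("pics/c6.png",cv2.resize(np.vstack([a,b]),None,fx=2.5,fy=2.5,interpolation=cv2.INTER_CUBIC))
s=sensors.get_state();print(s["ee_pos"],s["force"])
E
```

```text
[ 0.49582896 -0.28143444  0.23166728] [0.37431564 1.21103288 0.05712243]
```

View pics/c6.png

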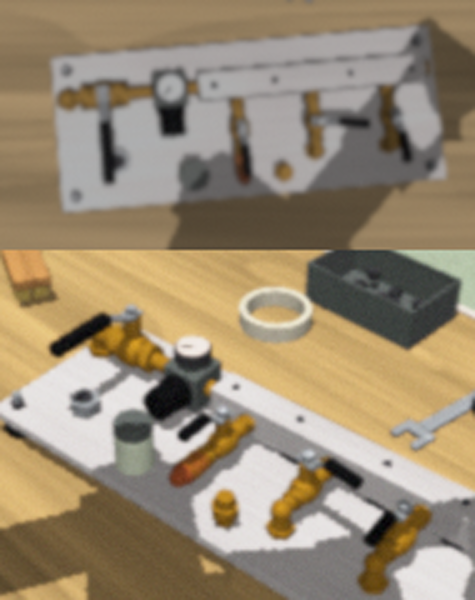

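Both levers point at the robot: the supply sleeve runs (103,120)-(108,180) and the bleed sleeve lies over the silencer at (244,145)-(246,178). The other levers and the loose things are unmoved.

```bash
python3 -c "
from rig import arm
print(arm.sign_off())"
```

```text
the job is handed in; nothing more can be done
None
```

The supply lever was pushed shut to its stop and then the bleed lever opened to its stop; the final pictures show the other two levers and the loose things on and near the panel unmoved, and the job is handed in (no verdict was returned).

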